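Fetch the tin from behind the bottles on the hotel tray

TASK

Fetch the blue tin that stands behind the two bottles on the black hospitality tray: first stand both bottles on the grey side mat, then set the blue tin in the middle of the white marble disc while both bottles are still on the mat, and then put each bottle back on the middle of the coaster of its own colour (green bottle on green, amber bottle on orange). Set everything down upright without dropping it, and do not disturb the red tin, the white mug or the remote control.

Things in the scene. Friction and masses are not known exactly. Their poses are not given: they have to be found in the camera images.
- bottle_green: tall green glass bottle with a green cap, 185 mm high, 250 g or so, stands upright. Round: body 58 mm diameter up to 105 mm, shoulder narrowing to a straight neck and cap 30 mm in diameter from 132 mm to the top. Origin: centre of the underside, z up. At the start it stands on the middle of the green coaster, close in front of the tins (the two bottles' centres are 84 mm apart).
- bottle_amber: tall amber (brown-orange) glass bottle with an orange cap, 185 mm high, 250 g or so, stands upright. Round: body 58 mm diameter up to 105 mm, shoulder narrowing to a straight neck and cap 30 mm in diameter from 132 mm to the top. Origin: centre of the underside, z up. At the start it stands on the middle of the orange coaster, close in front of the tins (the two bottles' centres are 84 mm apart).
- coaster_green: thin square green plastic coaster, 78 x 78 mm, 4 mm thick, fixed on the black tray; home of the green bottle. Origin: centre of its underside, 8 mm above the table; x points towards the tray's rear (away from the robot at yaw 0), y along the row of coasters, which are 84 mm apart and alike in yaw.
- coaster_amber: thin square orange plastic coaster, 78 x 78 mm, 4 mm thick, fixed on the black tray; home of the amber bottle. Origin: centre of its underside, 8 mm above the table; x points towards the tray's rear (away from the robot at yaw 0), y along the row of coasters, which are 84 mm apart and alike in yaw.
- tin_blue: low round blue tin with a silver band, 58 mm diameter, 55 mm high, 150 g. Origin: centre of the underside, z up. The one to fetch. It starts on the floor (8 mm above the table) of a fixed black 200 x 200 mm tray with a rim 5 mm thick whose top is 18 mm above the table. The two tins stand 96 mm apart, 70 mm behind the row of bottles, 50 mm inside the tray's rear edge.
- tin_red: low round red tin with a silver band, 58 mm diameter, 55 mm high, 150 g. Origin: centre of the underside, z up. It stays where it is. It starts on the floor (8 mm above the table) of a fixed black 200 x 200 mm tray with a rim 5 mm thick whose top is 18 mm above the table. The two tins stand 96 mm apart, 70 mm behind the row of bottles, 50 mm inside the tray's rear edge.
- mat: flat grey side mat, 150 mm (its x) x 190 mm (its y), 3 mm thick, fixed on the table left or right of the tray. Origin: centre of the underside, on the table. There is room for both bottles side by side along its y.
- disc: round white marble disc, 110 mm diameter, 8 mm thick, fixed on the table on the other side of the tray from the mat. Origin: centre of the underside, on the table.
- mug: white mug, 76 mm diameter, 75 mm high, with a handle, stands on the table close right of the tray; leave alone. Origin: centre of the underside.
- remote: white remote control lying flat on the table between robot and tray, 45 x 150 mm (its y), 18 mm high; leave alone. Origin: centre of the underside.
Mind the look-alikes: they are no part of the job. What is meant by the bottle_amber is not purple or yellow, and is the smaller of those in its own colour.

How it is judged:
By the outcome, as a careful person would: the job done as asked, in the order asked, and still so for the second after the job is handed in, with the robot touching nothing.
It also fails if it takes over 112 s, if anything falls off the work surface, if the arm or the gripper's body presses on something with over 40 N, if the wrist force passes 120 N, or if a joint passes its speed limit or range.

ROBOT

A 6-joint arm with a two-finger parallel gripper is mounted at the origin on the work surface. World frame = base frame: x ahead of the robot, y to its left, z up, the work surface at z = 0. Lengths are in m, angles in rad, forces in N, time in s.
With the tool pointing down it reaches from about 0.35 to 0.775 m from the base axis. Payload 5.5 kg.
Tool frame: the origin (TCP) lies midway between the tips of the shut fingers; the grasp point (between the pads) lies 19 mm behind it (env.hold_point_z is the distance from the TCP to the grasp point, in m); z points along the fingers, y is the line along which they close (so a half turn about z gives the same grasp; the last joint's range is limited). The gripper opens to 85 mm and grips with 20 to 120 N. Pads are 22 mm wide; open, the fingers measure 114 mm over their backs; the gripper's body (76 mm by 85 mm) begins 54 mm behind the grasp point. The pads swing forward as they close: fully open they stand 13 mm farther back than shut.
Start: joints at [-0.14, 0.313, 0.046, 1.304, 0, 1.431], TCP at [0.575, -0, 0.231] pointing down, gripper open.
Joint ranges: [-2.76, 2.76], [-0.86, 1.69], [-1.03, 1.26], [-2.2, 2.34], [-1.47, 1.5], [-3.14, 3.14]. Speed limits (rad/s): [2.57, 2.57, 3.14, 3.14, 3.14, 3.14].

INTERFACE

Orientations are given as a unit quaternion [w, x, y, z].
In Python, from workcell import env, read_camera gives the robot as it stands. The module is installed in compiled form; this text tells all that it offers.
- The arm moves only by the tool carry_out, never from a script. Its argument "moves" is a list of rows, each an object of numbers: "tx", "ty", "tz": the shift along the world's x, y, z in cm; "wx", "wy", "wz": the turn, a rotation vector about the world's x, y, z in rad; "claw": the closure, from -1 (fully open) to 1 (shut). A call has 1 to 8 rows; each row shifts and turns the commanded pose from where the row before left it; what a row does not reach is not made up. A row lasts 1/8 s, in which the tool goes at most 62.5 mm and 10.7 degrees, less where a joint would pass 70% of its speed; a pose out of reach is approached as far as the arm can. A call is refused whole if a number of a shift passes 6.25 or a number of a turn 0.188, either way. A call with a gripper value outside its range is refused whole. The fingers move at their own pace and stop on an object; "newtons" is the grip in N (left out, the last holds). Time passes only in rows, so rows that do not move let the fingers close. It gives the time, the measured TCP pose, the force, the opening and the grip force at its end, in the units of the state.
- env.get_state(): the state, without advancing time (a new reading comes with each control period).
- read_camera(name): name is "scene" or "side" or "wrist"; returns a dict with "image" (400x640x3 uint8, blue, green, red), "z_map" (400x640 float32, m along the optical axis (not along the pixel's ray), 0 where there is no reading), "fx", "fy", "cx", "cy" (pixels), "camera_from_world" (4x4, takes a point from world to camera coordinates); the wrist camera has in their place "hand_eye" (4x4, takes a point from camera to tool coordinates, whose origin is the TCP and whose axes are the flange's). Camera axes: x right, y down, z forward; pixel columns grow to the right and rows downward; lengths in m; the calibration is good to about 2 mm. A picture is of the moment at which its call begins: read the wrist's pose just before it.
- env.hand_in(): hands the job in; it is judged then, once.
The state is a dict: "clock": time; "joint_pos": joint angles; "qvel": joint speeds; "tau": joint torques, N m; "tcp_pos": TCP position; "orientation": TCP orientation; "wrist_force": force on the tool from outside, world axes, zero at the start; "ft_torque": the same for the moment, N m; "finger_gap": finger opening in m; "grip_force": force on a finger pad.
Only numpy, scipy, OpenCV 4.12 (cv2) and the standard library are available. Lean on these libraries where they do the work, as an engineer would, in place of code of your own. Each camera call takes 0.05 s, during which the arm holds its last target. There are 200 camera calls.

## Working session

There is one attempt and no reset: what is moved stays moved. The work goes in short steps, Python scripts to look and compute and a tool call to move; the robot and the scene stay as the last step left them, time stands still between calls to the robot, and variables do not carry over. Pictures are saved under pics/ and viewed, at most 14 in all, crops included, and the job is handed in when it is done.

Besides the shell and the picture viewer there is one more tool, called after "Request:" as name(argument=value, ...), one argument or row to a line, values as JSON. carry_out: Moves the arm, as the interface text tells. Its arguments: {"type":"object","properties":{"moves":{"type":"array","items":{"type":"object","properties":{"tx":{"type":"number"},"ty":{"type":"number"},"tz":{"type":"number"},"wx":{"type":"number"},"wy":{"type":"number"},"wz":{"type":"number"},"claw":{"type":"number"}}}},"newtons":{"type":"number"}},"required":["moves"]}

```bash
mkdir -p pics; python3 - <<'E'
from workcell import env, read_camera
import cv2,pickle
s=env.get_state();print(s)
d={}
for n in("scene","side"):
    c=read_camera(n);d[n]=c;cv2.imwrite(f"pics/{n}0.png",c["image"])
    print(n,c["fx"],c["cx"],c["cy"],c["camera_from_world"].round(3).tolist())
pickle.dump(d,open("d0.pkl","wb"))
E
```

```text
{'clock': 0.0, 'joint_pos': array([-1.39622212e-01,  3.13972739e-01,  4.49676485e-02,  1.30359296e+00,
       -3.01933254e-05,  1.43118359e+00]), 'qvel': array([ 0.00069423, -0.00133828, -0.00061034, -0.00026197,  0.00062816,
        0.00057643]), 'tau': array([-2.90074182e-03, -4.80629075e+01,  2.98531097e+01,  1.95313990e-02,
       -3.83516899e-04, -4.27451073e-05]), 'tcp_pos': array([5.74485290e-01, 4.07821669e-05, 2.30419973e-01]), 'orientation': array([-7.10370663e-04,  7.07109834e-01,  7.07103155e-01, -5.54215752e-04]), 'wrist_force': array([0.16557669, 0.16243318, 0.8285889 ]), 'ft_torque': array([-0.01068063, -0.02107908, -0.01059825]), 'grip_force': 0.0, 'finger_gap': 0.08531453320659943}
scene 424.5894612301142 317.6103214895405 201.41674103654387 [[0.525, 0.851, 0.004, -0.318], [0.702, -0.43, -0.568, -0.441], [-0.482, 0.301, -0.823, 1.33], [0.0, 0.0, 0.0, 1.0]]
side 430.4126211204638 319.780626622796 200.95778804002387 [[-0.921, -0.39, -0.012, 0.562], [-0.29, 0.705, -0.647, 0.214], [0.26, -0.592, -0.762, 0.864], [0.0, 0.0, 0.0, 1.0]]
```

View pics/scene0.png

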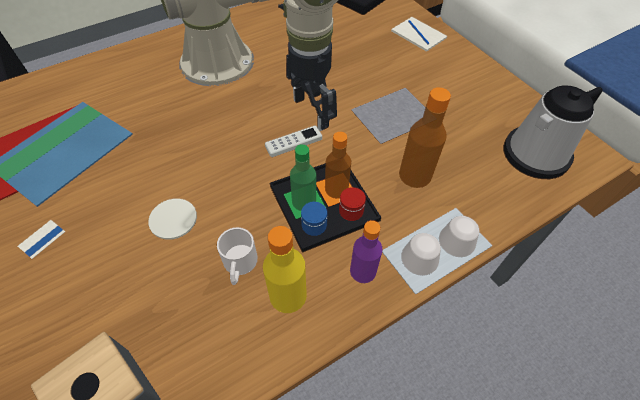

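View pics/side0.png

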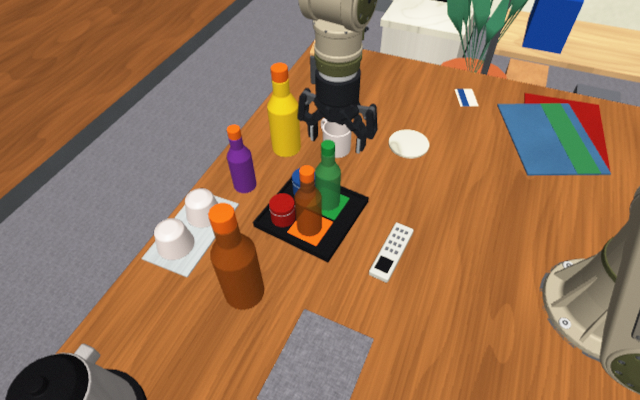

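The scene view shows the green cap at (302,152), the small amber cap at (340,139), the blue tin at (314,218), the red tin at (352,203), the mat at (390,115), the disc at (172,218), the mug at (237,250) and the remote at (293,140). The side view shows the green bottle at (328,185), the amber bottle at (308,205), the mat at (320,360) and the disc at (409,144). The large amber bottle is a decoy.

```bash
cat > h.py <<'E'
import numpy as np,cv2
def rays(c,uv,T=None):
    T=np.linalg.inv(c["camera_from_world"]) if T is None else T
    uv=np.atleast_2d(uv).astype(float)
    d=np.c_[(uv[:,0]-c["cx"])/c["fx"],(uv[:,1]-c["cy"])/c["fy"],np.ones(len(uv))]@T[:3,:3].T
    return T[:3,3],d
def plane(c,uv,z,T=None):
    o,d=rays(c,uv,T); return o+d*((z-o[2])/d[:,2])[:,None]
def cloud(c,T=None):
    v,u=np.mgrid[:400,:640]; o,d=rays(c,np.c_[u.ravel(),v.ravel()],T)
    return (o+d*c["z_map"].reshape(-1,1)).reshape(400,640,3)
def mask(c,h0,h1,s0,v0,v1=255,box=None,s1=255):
    m=cv2.inRange(cv2.cvtColor(c["image"],cv2.COLOR_BGR2HSV),(h0,s0,v0),(h1,s1,v1))
    if box: k=np.zeros_like(m);k[box[1]:box[3],box[0]:box[2]]=1;m=m*k
    return m
E
python3 - <<'E'
import pickle;from h import *
d=pickle.load(open("d0.pkl","rb"))
def rep(n,nm,m,z,zr):
    c=d[n];P=cloud(c);k=(m>0)&(c["z_map"]>0)&(P[...,2]>zr[0])&(P[...,2]<zr[1]);
    v,u=np.nonzero(k)
    if len(u)<5: print(n,nm,'few',len(u));return
    Q=P[k]; W=plane(c,np.c_[u,v],z)
    (cx,cy),(w,h),a=cv2.minAreaRect((W[:,:2]*1000).astype(np.float32))
    print(n,nm,len(u),"cloud med",np.median(Q,0).round(4),"rng",np.percentile(Q,2,axis=0).round(3),np.percentile(Q,98,axis=0).round(3),"rect",round(cx,1),round(cy,1),round(w),round(h),round(a,1))
B={"scene":dict(g=(285,140,320,170),a=(325,128,352,160),t=(265,170,385,255),mat=(345,80,435,145),disc=(140,190,205,245),mug=(212,220,262,285),rem=(260,120,326,158),coast=(270,170,385,215),big=(395,85,450,190)),
   "side":dict(g=(315,138,340,165),a=(296,163,318,190),t=(250,165,370,262),mat=(255,305,380,399),disc=(380,120,435,165),mug=(315,115,355,160),rem=(365,215,420,285),coast=(280,185,360,250),big=(205,200,268,310))}
for n in B:
    b=B[n];c=d[n]
    rep(n,"gcap",mask(c,45,85,100,40,box=b['g']),.197,(.190,.21))
    rep(n,"acap",mask(c,3,20,150,60,box=b['a']),.197,(.190,.21))
    rep(n,"blue",mask(c,100,125,100,40,box=b['t']),.063,(.058,.075))
    rep(n,"red",mask(c,0,5,120,40,box=b['t'])|mask(c,170,180,120,40,box=b['t']),.063,(.058,.075))
    rep(n,"mat",mask(c,0,180,0,60,box=b['mat'],s1=50),.003,(-.01,.012))
    rep(n,"disc",mask(c,0,180,0,100,box=b['disc'],s1=60),.008,(-.0,.02))
    rep(n,"mugtop",mask(c,0,180,0,60,box=b['mug'],s1=60),.075,(.071,.08))
    rep(n,"rem",mask(c,0,180,0,120,box=b['rem'],s1=60),.018,(.01,.024))
    rep(n,"cgreen",mask(c,45,85,150,40,box=b['coast']),.012,(.005,.016))
    rep(n,"corange",mask(c,3,20,200,150,box=b['coast']),.012,(.005,.016))
    rep(n,"tray",mask(c,0,180,0,0,v1=45,box=b['t']),.018,(.013,.022))
    rep(n,"big",mask(c,3,20,100,40,box=b['big']),.018,(.02,.4))
E
```

```text
scene gcap 149 cloud med [ 0.614  -0.0441  0.1967] rng [ 0.598 -0.057  0.191] [ 0.626 -0.031  0.199] rect 613.9 -44.6 26 35 59.1
scene acap 142 cloud med [0.6239 0.0412 0.1965] rng [0.609 0.028 0.191] [0.636 0.055 0.2  ] rect 624.3 40.7 27 31 57.2
scene blue 466 cloud med [ 0.6807 -0.0569  0.0632] rng [ 0.654 -0.083  0.059] [ 0.706 -0.031  0.066] rect 680.4 -57.2 55 58 58.5
scene red 432 cloud med [0.6923 0.0382 0.0634] rng [0.666 0.013 0.06 ] [0.718 0.065 0.066] rect 692.0 38.7 57 55 58.5
scene mat 2299 cloud med [0.4773 0.3155 0.0031] rng [ 0.409  0.235 -0.   ] [0.548 0.416 0.006] rect 480.5 326.3 188 148 87.9
scene disc 1508 cloud med [ 0.4913 -0.3273  0.0079] rng [ 0.439 -0.375  0.004] [ 0.54  -0.278  0.011] rect 489.9 -326.7 111 107 58.5
scene mugtop 231 cloud med [ 0.6647 -0.2387  0.0746] rng [ 0.629 -0.274  0.071] [ 0.702 -0.202  0.077] rect 666.7 -238.0 74 76 66.0
scene rem 664 cloud med [0.4317 0.0191 0.0178] rng [ 0.404 -0.04   0.011] [0.455 0.103 0.022] rect 432.3 31.4 150 51 84.0
scene cgreen 185 cloud med [ 0.6132 -0.0683  0.0119] rng [ 0.57  -0.08   0.009] [ 0.638 -0.00
[... 1191 characters left out ...]
  0.0738] rng [ 0.626 -0.247  0.071] [ 0.699 -0.198  0.077] rect 664.9 -218.8 46 76 79.7
side rem 981 cloud med [0.4228 0.032  0.0181] rng [ 0.4   -0.033  0.012] [0.45  0.109 0.021] rect 424.2 39.3 152 44 83.9
side cgreen 281 cloud med [ 0.5795 -0.0216  0.0119] rng [ 0.566 -0.073  0.007] [0.606 0.002 0.015] rect 586.7 -35.6 80 41 82.4
side corange 424 cloud med [0.596  0.0664 0.0117] rng [0.577 0.011 0.007] [0.657 0.085 0.015] rect 616.2 45.1 79 78 82.7
side tray 563 cloud med [0.5766 0.0814 0.0172] rng [ 0.525 -0.09   0.013] [0.737 0.109 0.021] rect 630.1 2.6 201 198 82.8
side big 3655 cloud med [0.6613 0.2616 0.1598] rng [0.638 0.223 0.027] [0.7   0.284 0.265] rect 745.5 169.3 138 267 24.9
```

```bash
python3 - <<'E'
from workcell import env, read_camera
import cv2,pickle
s=env.get_state();c=read_camera("wrist")
pickle.dump((s,c),open("w0.pkl","wb"));cv2.imwrite("pics/w0.png",c["image"])
print(c["hand_eye"].round(4).tolist(),c["fx"],c["cx"],c["cy"])
E
```

```text
[[0.0005, -0.9532, -0.3022, 0.0766], [1.0, 0.0007, -0.0004, 0.0], [0.0006, -0.3022, 0.9532, -0.1427], [0.0, 0.0, 0.0, 1.0]] 333.4587243028482 313.87280051065676 203.355800102516
```

View pics/w0.png

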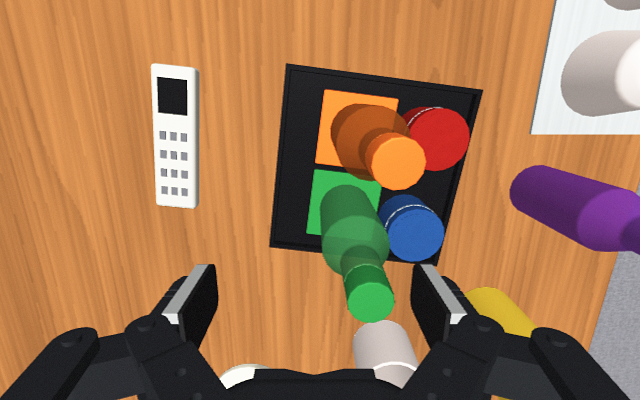

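Wrist view: green cap (370,300), amber cap (398,162), blue tin (414,228), red tin (440,138), coasters at (343,205) and (357,130); the fingers close along world x.

```bash
cat >> h.py <<'E'
from scipy.spatial.transform import Rotation as R
def wT(s,c):
    w,x,y,z=s["orientation"];T=np.eye(4);T[:3,:3]=R.from_quat([x,y,z,w]).as_matrix();T[:3,3]=s["tcp_pos"];return T@c["hand_eye"]
E
python3 - <<'E'
import pickle;from h import *
s,c=pickle.load(open("w0.pkl","rb"));T=wT(s,c);P=cloud(c,T)
def rep(nm,m,z,zr):
    k=(m>0)&(c["z_map"]>0)&(P[...,2]>zr[0])&(P[...,2]<zr[1]);v,u=np.nonzero(k)
    if len(u)<5: print(nm,len(u));return
    W=plane(c,np.c_[u,v],z,T);r=cv2.minAreaRect((W[:,:2]*1000).astype(np.float32))
    print(nm,len(u),"z",np.median(P[k][:,2]).round(4),np.round(r[0],1),np.round(r[1]),round(r[2],1))
rep("gcap",mask(c,45,85,100,40,box=(330,250,400,330)),.197,(.192,.21))
rep("acap",mask(c,3,20,150,60,box=(350,120,435,200)),.197,(.192,.21))
rep("blue",mask(c,100,125,100,40,box=(370,180,450,270)),.063,(.058,.075))
b=(390,90,475,180);rep("red",mask(c,0,4,120,40,box=b)|mask(c,170,180,120,40,box=b),.063,(.058,.075))
rep("tray",mask(c,0,180,0,0,v1=45,box=(265,60,490,270)),.018,(.014,.022))
rep("cg",mask(c,45,85,100,40,box=(300,160,385,250)),.012,(.005,.016))
rep("ca",mask(c,3,20,200,150,box=(310,80,410,175)),.012,(.005,.016))
rep("rem",mask(c,0,180,0,120,box=(140,55,205,215),s1=60),.018,(.01,.024))
E
```

```text
gcap 1671 z 0.197 [608.8 -41. ] [28. 32.] 1.7
acap 2379 z 0.197 [618.8  43.6] [28. 30.] 45.9
blue 2402 z 0.0633 [676.3 -54.6] [56. 58.] 10.8
red 2693 z 0.0634 [690.8  41.9] [49. 58.] 28.6
tray 2760 z 0.018 [632.8  -2. ] [199. 199.] 82.9
cg 1734 z 0.0121 [607.9 -40.5] [78. 79.] 83.0
ca 203 z 0.0116 [617.7  42.3] [77. 78.] 82.7
rem 5060 z 0.0182 [427.   33.8] [148.  45.] 83.9
```

Request:
carry_out(
  moves=[
    {"tx": 1.5, "ty": 1.5},
    {"tx": 1.5, "ty": 1.5},
    {"tx": 1.4, "ty": 1.3},
    {},
    {},
  ],
)

```text
invalid input at $.moves[0]: expected keys tx, ty, tz, wx, wy, wz, claw
```

```bash
python3 - <<'E'
import pickle;from h import *
d=pickle.load(open("d0.pkl","rb"))
for n in d:
  P=cloud(d[n])
  for nm,h in(("yellow",(22,33)),("purple",(130,160)),("amber",(3,20))):
    k=(mask(d[n],h[0],h[1],120,40)>0)&(P[...,2]>.06)&(P[...,2]<.5)&(np.hypot(P[...,0]-.75,P[...,1]-.0)<.35)
    if nm=="amber":k&=P[...,1]>.12
    Q=P[k];print(n,nm,np.percentile(Q,[1,50,99],axis=0).round(3).tolist())
E
```

```text
scene yellow [[0.773, -0.228, 0.061], [0.815, -0.201, 0.15], [0.832, -0.156, 0.218]]
scene purple [[0.81, -0.052, 0.061], [0.844, -0.037, 0.113], [0.858, -0.004, 0.16]]
scene amber [[0.657, 0.2, 0.062], [0.697, 0.223, 0.164], [0.722, 0.262, 0.266]]
side yellow [[0.591, -0.201, 0.062], [0.775, -0.165, 0.14], [0.815, 0.038, 0.218]]
side purple [[0.798, -0.035, 0.061], [0.814, -0.007, 0.108], [0.843, 0.007, 0.159]]
side amber [[0.638, 0.219, 0.063], [0.662, 0.261, 0.166], [0.705, 0.284, 0.266]]
```

Request:
carry_out(
  moves=[
    {"tx": 1.5, "ty": 1.5, "tz": 0, "wx": 0, "wy": 0, "wz": 0, "claw": -1},
    {"tx": 1.5, "ty": 1.5, "tz": 0, "wx": 0, "wy": 0, "wz": 0, "claw": -1},
    {"tx": 1.4, "ty": 1.3, "tz": 0, "wx": 0, "wy": 0, "wz": 0, "claw": -1},
    {"tx": 0, "ty": 0, "tz": 0, "wx": 0, "wy": 0, "wz": 0, "claw": -1},
    {"tx": 0, "ty": 0, "tz": 0, "wx": 0, "wy": 0, "wz": 0, "claw": -1},
  ],
  newtons=40,
)

```text
clock: 0.78
tcp_pos: [0.6185, 0.0427, 0.2309]
orientation: [-0.0, 0.707, 0.707, -0.0]
wrist_force: [0.3, -0.3, -1.5]
finger_gap: 0.0852
grip_force: 0.0
```

Request:
carry_out(
  moves=[
    {"tx": 0, "ty": 0, "tz": -2, "wx": 0, "wy": 0, "wz": 0, "claw": -1},
    {"tx": 0, "ty": 0, "tz": -2, "wx": 0, "wy": 0, "wz": 0, "claw": -1},
    {"tx": 0, "ty": 0, "tz": -2, "wx": 0, "wy": 0, "wz": 0, "claw": -1},
    {"tx": 0, "ty": 0, "tz": -1.8, "wx": 0, "wy": 0, "wz": 0, "claw": -1},
    {"tx": 0, "ty": 0, "tz": 0, "wx": 0, "wy": 0, "wz": 0, "claw": 0},
    {"tx": 0, "ty": 0, "tz": 0, "wx": 0, "wy": 0, "wz": 0, "claw": 0.3},
    {"tx": 0, "ty": 0, "tz": 0, "wx": 0, "wy": 0, "wz": 0, "claw": 1},
    {"tx": 0, "ty": 0, "tz": 0, "wx": 0, "wy": 0, "wz": 0, "claw": 1},
  ],
  newtons=40,
)

```text
clock: 1.78
tcp_pos: [0.6199, 0.0429, 0.1547]
orientation: [0.001, 0.707, 0.707, 0.001]
wrist_force: [-1.4, -0.3, 3.3]
finger_gap: 0.0288
grip_force: 40.1
```

Request:
carry_out(
  moves=[
    {"tx": 0, "ty": 0, "tz": 0.5, "wx": 0, "wy": 0, "wz": 0, "claw": 1},
    {"tx": 0, "ty": 0, "tz": 1, "wx": 0, "wy": 0, "wz": 0, "claw": 1},
    {"tx": 0, "ty": 0, "tz": 1.5, "wx": 0, "wy": 0, "wz": 0, "claw": 1},
    {"tx": 0, "ty": 0, "tz": 2, "wx": 0, "wy": 0, "wz": 0, "claw": 1},
    {"tx": -1, "ty": 1, "tz": 1, "wx": 0, "wy": 0, "wz": 0, "claw": 1},
    {"tx": -2, "ty": 2, "tz": 0, "wx": 0, "wy": 0, "wz": 0, "claw": 1},
    {"tx": -2, "ty": 2, "tz": 0, "wx": 0, "wy": 0, "wz": 0, "claw": 1},
    {"tx": -2, "ty": 2, "tz": 0, "wx": 0, "wy": 0, "wz": 0, "claw": 1},
  ],
)

```text
clock: 2.78
tcp_pos: [0.5475, 0.1141, 0.2136]
orientation: [-0.0, 0.707, 0.707, 0.0]
wrist_force: [0.3, -0.0, -1.8]
finger_gap: 0.0288
grip_force: 39.9
```

Request:
carry_out(
  moves=[
    {"tx": -2, "ty": 3, "tz": 0, "wx": 0, "wy": 0, "wz": 0, "claw": 1},
    {"tx": -2, "ty": 4, "tz": 0, "wx": 0, "wy": 0, "wz": 0, "claw": 1},
    {"tx": -2, "ty": 4, "tz": 0, "wx": 0, "wy": 0, "wz": 0, "claw": 1},
    {"tx": -1, "ty": 4, "tz": 0, "wx": 0, "wy": 0, "wz": 0, "claw": 1},
    {"tx": 0, "ty": 4, "tz": 0, "wx": 0, "wy": 0, "wz": 0, "claw": 1},
    {"tx": 0, "ty": 3, "tz": 0, "wx": 0, "wy": 0, "wz": 0, "claw": 1},
    {"tx": 0, "ty": 2, "tz": 0, "wx": 0, "wy": 0, "wz": 0, "claw": 1},
    {"tx": 0, "ty": 0, "tz": 0, "wx": 0, "wy": 0, "wz": 0, "claw": 1},
  ],
)

```text
clock: 3.78
tcp_pos: [0.4784, 0.3541, 0.2132]
orientation: [0.0, 0.706, 0.708, -0.0]
wrist_force: [-0.9, -1.1, -2.0]
finger_gap: 0.0291
grip_force: 40.0
```

Request:
carry_out(
  moves=[
    {"tx": 0, "ty": 1, "tz": -1, "wx": 0, "wy": 0, "wz": 0, "claw": 1},
    {"tx": 0, "ty": 1, "tz": -2, "wx": 0, "wy": 0, "wz": 0, "claw": 1},
    {"tx": 0, "ty": 0, "tz": -1.5, "wx": 0, "wy": 0, "wz": 0, "claw": 1},
    {"tx": 0, "ty": 0, "tz": -1, "wx": 0, "wy": 0, "wz": 0, "claw": 1},
    {"tx": 0, "ty": 0, "tz": -0.5, "wx": 0, "wy": 0, "wz": 0, "claw": 1},
    {"tx": 0, "ty": 0, "tz": -0.3, "wx": 0, "wy": 0, "wz": 0, "claw": 1},
    {"tx": 0, "ty": 0, "tz": -0.2, "wx": 0, "wy": 0, "wz": 0, "claw": 1},
    {"tx": 0, "ty": 0, "tz": 0, "wx": 0, "wy": 0, "wz": 0, "claw": 1},
  ],
)

```text
clock: 4.78
tcp_pos: [0.4792, 0.373, 0.1486]
orientation: [0.0, 0.707, 0.707, 0.0]
wrist_force: [-0.7, -0.3, -2.4]
finger_gap: 0.029
grip_force: 40.0
```

```bash
python3 - <<'E'
from workcell import env, read_camera
import cv2
s=env.get_state();print(s["tcp_pos"],s["wrist_force"])
cv2.imwrite("pics/s1.png",read_camera("scene")["image"])
E
```

```text
[0.4791921  0.37303705 0.14858553] [-0.70676151 -0.31780496 -2.37757035]
```

View pics/s1.png

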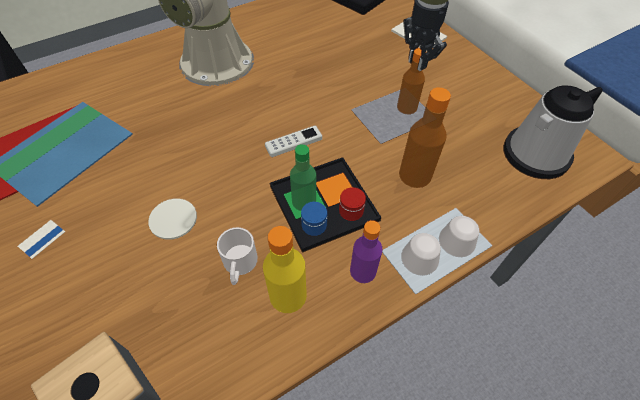

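The amber bottle hangs upright over the mat at (410,95); nothing else in the view has moved. I'll lower it gently.

Request:
carry_out(
  moves=[
    {"tx": 0, "ty": 0, "tz": -0.1, "wx": 0, "wy": 0, "wz": 0, "claw": 1},
    {"tx": 0, "ty": 0, "tz": -0.1, "wx": 0, "wy": 0, "wz": 0, "claw": 1},
    {"tx": 0, "ty": 0, "tz": -0.1, "wx": 0, "wy": 0, "wz": 0, "claw": 1},
    {"tx": 0, "ty": 0, "tz": 0, "wx": 0, "wy": 0, "wz": 0, "claw": 1},
  ],
)

```text
clock: 5.32
tcp_pos: [0.4791, 0.3731, 0.1456]
orientation: [0.0, 0.707, 0.707, 0.0]
wrist_force: [-0.3, -0.1, 0.4]
finger_gap: 0.0294
grip_force: 40.3
```

Request:
carry_out(
  moves=[
    {"tx": 0, "ty": 0, "tz": 0, "wx": 0, "wy": 0, "wz": 0, "claw": 0.2},
    {"tx": 0, "ty": 0, "tz": 0, "wx": 0, "wy": 0, "wz": 0, "claw": 0},
    {"tx": 0, "ty": 0, "tz": 0, "wx": 0, "wy": 0, "wz": 0, "claw": -0.4},
    {"tx": 0, "ty": 0, "tz": 0, "wx": 0, "wy": 0, "wz": 0, "claw": -1},
    {"tx": 0, "ty": 0, "tz": 0, "wx": 0, "wy": 0, "wz": 0, "claw": -1},
    {"tx": 0, "ty": 0, "tz": 1, "wx": 0, "wy": 0, "wz": 0, "claw": -1},
    {"tx": 0, "ty": 0, "tz": 3, "wx": 0, "wy": 0, "wz": 0, "claw": -1},
    {"tx": 0, "ty": 0, "tz": 4, "wx": 0, "wy": 0, "wz": 0, "claw": -1},
  ],
)

```text
clock: 6.32
tcp_pos: [0.4785, 0.3727, 0.2259]
orientation: [-0.0, 0.707, 0.707, -0.001]
wrist_force: [0.6, 0.6, 0.5]
finger_gap: 0.0851
grip_force: 0.0
```

Request:
carry_out(
  moves=[
    {"tx": 0, "ty": -2, "tz": 1, "wx": 0, "wy": 0, "wz": 0, "claw": -1},
    {"tx": 0, "ty": -5, "tz": 0, "wx": 0, "wy": 0, "wz": 0, "claw": -1},
    {"tx": 0, "ty": -6, "tz": 0, "wx": 0, "wy": 0, "wz": 0, "claw": -1},
    {"tx": 0, "ty": -6, "tz": 0, "wx": 0, "wy": 0, "wz": 0, "claw": -1},
    {"tx": 2, "ty": -6, "tz": 0, "wx": 0, "wy": 0, "wz": 0, "claw": -1},
    {"tx": 4, "ty": -6, "tz": 0, "wx": 0, "wy": 0, "wz": 0, "claw": -1},
    {"tx": 4, "ty": -6, "tz": 0, "wx": 0, "wy": 0, "wz": 0, "claw": -1},
    {"tx": 2, "ty": -3, "tz": 0, "wx": 0, "wy": 0, "wz": 0, "claw": -1},
  ],
)

```text
clock: 7.32
tcp_pos: [0.5887, -0.0138, 0.2349]
orientation: [0.0, 0.708, 0.706, -0.0]
wrist_force: [-0.0, 1.0, -0.9]
finger_gap: 0.0853
grip_force: 0.0
```

Request:
carry_out(
  moves=[
    {"tx": 0, "ty": -0.5, "tz": 0, "wx": 0, "wy": 0, "wz": 0, "claw": -1},
    {"tx": 0, "ty": 0, "tz": 0, "wx": 0, "wy": 0, "wz": 0, "claw": -1},
  ],
)

```text
clock: 7.58
tcp_pos: [0.5872, -0.0156, 0.235]
orientation: [-0.001, 0.707, 0.707, -0.0]
wrist_force: [0.9, -0.2, -0.0]
finger_gap: 0.0854
grip_force: 0.0
```

```bash
cat > look.py <<'E'
import sys,pickle
from workcell import env, read_camera
from h import *
s=env.get_state();c=read_camera("wrist");T=wT(s,c);P=cloud(c,T)
print("tcp",s["tcp_pos"].round(4),"t",s["clock"])
cv2.imwrite(sys.argv[1],c["image"])
def rep(nm,m,z):
    k=(m>0)&(abs(P[...,2]-z)<.005)&(c["z_map"]>0)
    n,l,st,ce=cv2.connectedComponentsWithStats(k.astype(np.uint8))
    for i in range(1,n):
        if st[i,4]<150: continue
        v,u=np.nonzero(l==i);W=plane(c,np.c_[u,v],z,T);r=cv2.minAreaRect((W[:,:2]*1000).astype(np.float32))
        print(nm,st[i,4],np.round(ce[i]),"z",np.median(P[k][:,2]).round(4),np.round(r[0],1),np.round(r[1]),round(r[2],1))
g=mask(c,45,85,100,40);a=mask(c,3,20,150,60)
for z in(.188,.197):rep(f"gcap{z}",g,z);rep(f"acap{z}",a,z)
rep("cg",g,.012);rep("ca",a,.012)
b=mask(c,100,125,100,40);rep("blue.063",b,.063)
rep("red",mask(c,0,3,120,40)|mask(c,170,180,120,40),.063)
w=mask(c,0,180,0,100,s1=60);rep("disc",w,.008);rep("mug",w,.075);rep("rem",w,.018)
E
python3 look.py pics/w1.png
```

```text
tcp [ 0.5872 -0.0156  0.235 ] t 7.575
gcap0.188 308 [345. 252.] z 0.1883 [607.4 -33.2] [28. 15.] 10.1
gcap0.197 1693 [350. 274.] z 0.197 [608.9 -41.5] [29. 31.] 0.0
cg 1896 [328. 176.] z 0.0121 [607.8 -40.5] [78. 79.] 82.9
ca 5608 [343. 114.] z 0.0121 [618.1  42.4] [78. 79.] 82.9
blue.063 2454 [402. 218.] z 0.0634 [675.5 -55.2] [56. 59.] 46.5
red 3172 [423. 121.] z 0.0634 [687.4  39.3] [56. 58.] 90.0
disc 6011 [567.  64.] z 0.0046 [865.8  95.8] [111. 120.] 90.0
disc 412 [185. 120.] z 0.0046 [447.1  31.9] [147.   4.] 84.1
disc 255 [368. 314.] z 0.0046 [ 658.4 -211.8] [70. 31.] 10.3
disc 1273 [238. 367.] z 0.0046 [ 486.3 -290. ] [79. 50.] 27.0
mug 182 [635.  53.] z 0.0721 [852.7  96.9] [ 9. 32.] 16.3
mug 480 [383. 356.] z 0.0721 [ 665.9 -221.4] [49. 72.] 65.2
rem 769 [568.  60.] z 0.0182 [848.1  96.2] [46. 79.] 8.2
rem 5078 [163. 127.] z 0.0182 [427.2  33.7] [148.  45.] 84.0
rem 266 [368. 320.] z 0.0182 [ 657.4 -212.8] [72. 32.] 12.5
rem 208 [377. 358.] z 0.0182 [ 669.8 -268.9] [51. 15.] 14.5
```

Request:
carry_out(
  moves=[
    {"tx": 1, "ty": -1.2, "tz": 0, "wx": 0, "wy": 0, "wz": 0, "claw": -1},
    {"tx": 1.1, "ty": -1.3, "tz": 0, "wx": 0, "wy": 0, "wz": 0, "claw": -1},
    {"tx": 0, "ty": 0, "tz": -1, "wx": 0, "wy": 0, "wz": 0, "claw": -1},
    {"tx": 0, "ty": 0, "tz": -2, "wx": 0, "wy": 0, "wz": 0, "claw": -1},
    {"tx": 0, "ty": 0, "tz": -2, "wx": 0, "wy": 0, "wz": 0, "claw": -1},
    {"tx": 0, "ty": 0, "tz": -2, "wx": 0, "wy": 0, "wz": 0, "claw": -1},
    {"tx": 0, "ty": 0, "tz": -1.2, "wx": 0, "wy": 0, "wz": 0, "claw": -1},
    {"tx": 0, "ty": 0, "tz": 0, "wx": 0, "wy": 0, "wz": 0, "claw": -1},
  ],
)

```text
clock: 8.62
tcp_pos: [0.6083, -0.04, 0.152]
orientation: [-0.001, 0.707, 0.707, -0.001]
wrist_force: [0.5, -0.2, -0.2]
finger_gap: 0.0852
grip_force: 0.0
```

Request:
carry_out(
  moves=[
    {"tx": 0, "ty": 0, "tz": 0, "wx": 0, "wy": 0, "wz": 0, "claw": 0},
    {"tx": 0, "ty": 0, "tz": 0, "wx": 0, "wy": 0, "wz": 0, "claw": 0.3},
    {"tx": 0, "ty": 0, "tz": 0, "wx": 0, "wy": 0, "wz": 0, "claw": 1},
    {"tx": 0, "ty": 0, "tz": 0, "wx": 0, "wy": 0, "wz": 0, "claw": 1},
    {"tx": 0, "ty": 0, "tz": 0, "wx": 0, "wy": 0, "wz": 0, "claw": 1},
  ],
)

```text
clock: 9.25
tcp_pos: [0.6096, -0.0405, 0.1541]
orientation: [0.001, 0.707, 0.707, 0.0]
wrist_force: [-0.7, -0.7, 4.6]
finger_gap: 0.0292
grip_force: 40.2
```

Request:
carry_out(
  moves=[
    {"tx": 0, "ty": 0, "tz": 0.5, "wx": 0, "wy": 0, "wz": 0, "claw": 1},
    {"tx": 0, "ty": 0, "tz": 1, "wx": 0, "wy": 0, "wz": 0, "claw": 1},
    {"tx": 0, "ty": 0, "tz": 1.5, "wx": 0, "wy": 0, "wz": 0, "claw": 1},
    {"tx": 0, "ty": 0, "tz": 2, "wx": 0, "wy": 0, "wz": 0, "claw": 1},
    {"tx": -1, "ty": 1, "tz": 1, "wx": 0, "wy": 0, "wz": 0, "claw": 1},
    {"tx": -2, "ty": 2, "tz": 0, "wx": 0, "wy": 0, "wz": 0, "claw": 1},
    {"tx": -2, "ty": 3, "tz": 0, "wx": 0, "wy": 0, "wz": 0, "claw": 1},
    {"tx": -2, "ty": 4, "tz": 0, "wx": 0, "wy": 0, "wz": 0, "claw": 1},
  ],
)

```text
clock: 10.25
tcp_pos: [0.5378, 0.0606, 0.2136]
orientation: [-0.0, 0.708, 0.707, 0.0]
wrist_force: [1.0, 0.5, -2.4]
finger_gap: 0.0289
grip_force: 40.0
```

Request:
carry_out(
  moves=[
    {"tx": -2, "ty": 4, "tz": 0, "wx": 0, "wy": 0, "wz": 0, "claw": 1},
    {"tx": -2, "ty": 4, "tz": 0, "wx": 0, "wy": 0, "wz": 0, "claw": 1},
    {"tx": -1, "ty": 4, "tz": 0, "wx": 0, "wy": 0, "wz": 0, "claw": 1},
    {"tx": -1, "ty": 4, "tz": 0, "wx": 0, "wy": 0, "wz": 0, "claw": 1},
    {"tx": 0, "ty": 3, "tz": 0, "wx": 0, "wy": 0, "wz": 0, "claw": 1},
    {"tx": 0, "ty": 2, "tz": 0, "wx": 0, "wy": 0, "wz": 0, "claw": 1},
    {"tx": 0, "ty": 0.8, "tz": 0, "wx": 0, "wy": 0, "wz": 0, "claw": 1},
    {"tx": 0, "ty": 0, "tz": 0, "wx": 0, "wy": 0, "wz": 0, "claw": 1},
  ],
)

```text
clock: 11.25
tcp_pos: [0.479, 0.2775, 0.2132]
orientation: [0.0, 0.707, 0.707, -0.0]
wrist_force: [0.9, 0.4, -2.2]
finger_gap: 0.0288
grip_force: 40.1
```

Request:
carry_out(
  moves=[
    {"tx": 0, "ty": 0, "tz": -1.2, "wx": 0, "wy": 0, "wz": 0, "claw": 1},
    {"tx": 0, "ty": 0, "tz": -2, "wx": 0, "wy": 0, "wz": 0, "claw": 1},
    {"tx": 0, "ty": 0, "tz": -1.5, "wx": 0, "wy": 0, "wz": 0, "claw": 1},
    {"tx": 0, "ty": 0, "tz": -1, "wx": 0, "wy": 0, "wz": 0, "claw": 1},
    {"tx": 0, "ty": 0, "tz": -0.5, "wx": 0, "wy": 0, "wz": 0, "claw": 1},
    {"tx": 0, "ty": 0, "tz": -0.3, "wx": 0, "wy": 0, "wz": 0, "claw": 1},
    {"tx": 0, "ty": 0, "tz": -0.2, "wx": 0, "wy": 0, "wz": 0, "claw": 1},
    {"tx": 0, "ty": 0, "tz": 0, "wx": 0, "wy": 0, "wz": 0, "claw": 1},
  ],
)

```text
clock: 12.25
tcp_pos: [0.4793, 0.2778, 0.1466]
orientation: [0.0, 0.707, 0.707, 0.0]
wrist_force: [0.1, -0.2, -2.2]
finger_gap: 0.0292
grip_force: 40.0
```

Request:
carry_out(
  moves=[
    {"tx": 0, "ty": 0, "tz": -0.1, "wx": 0, "wy": 0, "wz": 0, "claw": 1},
    {"tx": 0, "ty": 0, "tz": 0, "wx": 0, "wy": 0, "wz": 0, "claw": 1},
  ],
)

```text
clock: 12.5
tcp_pos: [0.4792, 0.2777, 0.1454]
orientation: [0.0, 0.707, 0.707, 0.0]
wrist_force: [0.1, -0.1, -2.0]
finger_gap: 0.0289
grip_force: 40.0
```

Request:
carry_out(
  moves=[
    {"tx": 0, "ty": 0, "tz": -0.1, "wx": 0, "wy": 0, "wz": 0, "claw": 1},
    {"tx": 0, "ty": 0, "tz": 0, "wx": 0, "wy": 0, "wz": 0, "claw": 1},
  ],
)

```text
clock: 12.75
tcp_pos: [0.4793, 0.2778, 0.1451]
orientation: [0.0, 0.707, 0.707, 0.001]
wrist_force: [-0.2, -1.2, 3.9]
finger_gap: 0.029
grip_force: 40.6
```

Request:
carry_out(
  moves=[
    {"tx": 0, "ty": 0, "tz": 0, "wx": 0, "wy": 0, "wz": 0, "claw": 0.2},
    {"tx": 0, "ty": 0, "tz": 0, "wx": 0, "wy": 0, "wz": 0, "claw": 0},
    {"tx": 0, "ty": 0, "tz": 0, "wx": 0, "wy": 0, "wz": 0, "claw": -0.4},
    {"tx": 0, "ty": 0, "tz": 0, "wx": 0, "wy": 0, "wz": 0, "claw": -1},
    {"tx": 0, "ty": 0, "tz": 0, "wx": 0, "wy": 0, "wz": 0, "claw": -1},
    {"tx": 0, "ty": 0, "tz": 1, "wx": 0, "wy": 0, "wz": 0, "claw": -1},
    {"tx": 0, "ty": 0, "tz": 3, "wx": 0, "wy": 0, "wz": 0, "claw": -1},
    {"tx": 0, "ty": 0, "tz": 4, "wx": 0, "wy": 0, "wz": 0, "claw": -1},
  ],
)

```text
clock: 13.75
tcp_pos: [0.4785, 0.2774, 0.225]
orientation: [-0.0, 0.707, 0.707, -0.001]
wrist_force: [0.2, 1.0, -0.3]
finger_gap: 0.0852
grip_force: 0.0
```

Request:
carry_out(
  moves=[
    {"tx": 0, "ty": -2, "tz": 1, "wx": 0, "wy": 0, "wz": 0, "claw": -1},
    {"tx": 1, "ty": -4, "tz": 0, "wx": 0, "wy": 0, "wz": 0, "claw": -1},
    {"tx": 2, "ty": -5, "tz": 0, "wx": 0, "wy": 0, "wz": 0, "claw": -1},
    {"tx": 3, "ty": -5, "tz": 0, "wx": 0, "wy": 0, "wz": 0, "claw": -1},
    {"tx": 4, "ty": -5, "tz": 0, "wx": 0, "wy": 0, "wz": 0, "claw": -1},
    {"tx": 4, "ty": -5, "tz": 0, "wx": 0, "wy": 0, "wz": 0, "claw": -1},
    {"tx": 3, "ty": -4, "tz": 0, "wx": 0, "wy": 0, "wz": 0, "claw": -1},
    {"tx": 2, "ty": -2, "tz": 0, "wx": 0, "wy": 0, "wz": 0, "claw": -1},
  ],
)

```text
clock: 14.75
tcp_pos: [0.6677, -0.0435, 0.2334]
orientation: [-0.0, 0.708, 0.706, -0.0]
wrist_force: [0.8, 0.7, 0.8]
finger_gap: 0.0855
grip_force: 0.0
```

Request:
carry_out(
  moves=[
    {"tx": 0.7, "ty": -1.2, "tz": 0, "wx": 0, "wy": 0, "wz": 0, "claw": -1},
    {"tx": 0, "ty": 0, "tz": 0, "wx": 0, "wy": 0, "wz": 0, "claw": -1},
    {"tx": 0, "ty": 0, "tz": 0, "wx": 0, "wy": 0, "wz": 0, "claw": -1},
  ],
)

```text
clock: 15.12
tcp_pos: [0.6734, -0.051, 0.2345]
orientation: [-0.0, 0.707, 0.707, -0.0]
wrist_force: [-0.5, 0.8, 0.3]
finger_gap: 0.085
grip_force: 0.0
```

```bash
python3 look.py pics/w2.png; python3 - <<'E'
from workcell import read_camera
import cv2
cv2.imwrite("pics/s2.png",read_camera("scene")["image"])
E
```

```text
tcp [ 0.6734 -0.051   0.2345] t 15.125
acap0.188 1884 [572. 184.] z 0.1849 [824.4 -22.5] [30. 28.] 5.0
cg 4958 [255. 159.] z 0.0122 [608.  -40.8] [78. 79.] 82.9
ca 6124 [261.  79.] z 0.0121 [618.4  42.2] [78. 79.] 83.1
blue.063 2655 [317. 184.] z 0.0634 [676.2 -55.5] [57. 57.] 0.1
red 3459 [331.  81.] z 0.0634 [688.3  39.1] [57. 56.] 82.6
disc 4383 [492.  57.] z 0.0046 [867.  78.] [119.  77.] 0.1
disc 773 [98. 85.] z 0.0046 [447.   31.5] [149.   7.] 84.4
disc 228 [306. 290.] z 0.0046 [ 663.9 -211.6] [28. 69.] 87.7
disc 361 [305. 329.] z 0.0046 [ 661.8 -266.1] [50. 20.] 0.1
disc 326 [209. 356.] z 0.0046 [ 532.9 -310.8] [18. 56.] 26.3
mug 548 [553.  13.] z 0.0717 [865.2  89.3] [38. 22.] 0.1
mug 861 [305. 344.] z 0.0717 [ 663.9 -233.7] [73. 75.] 76.5
rem 511 [486.  37.] z 0.0182 [847.1  80.2] [27. 72.] 40.7
rem 5718 [74. 91.] z 0.0182 [428.4  33.3] [148.  47.] 84.0
rem 245 [306. 295.] z 0.0182 [ 664.4 -212.1] [29. 71.] 86.5
rem 234 [305. 336.] z 0.0182 [ 661.6 -267.6] [20. 57.] 86.7
```

View pics/s2.png

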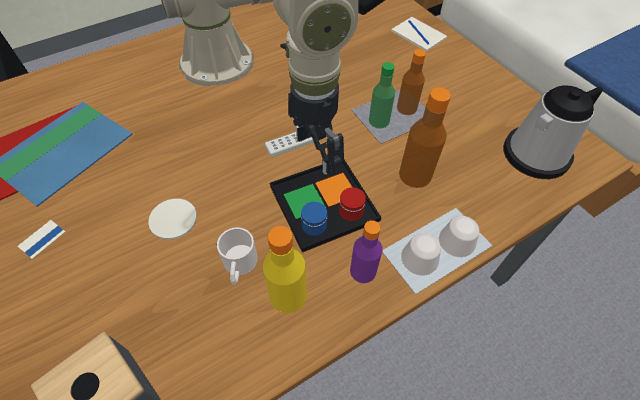

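Both bottles stand upright on the mat at (382,95) and (411,82). Next is the blue tin at (314,218).

Request:
carry_out(
  moves=[
    {"tx": 0.3, "ty": -0.4, "tz": -2, "wx": 0, "wy": 0, "wz": 0, "claw": -1},
    {"tx": 0, "ty": 0, "tz": -3.5, "wx": 0, "wy": 0, "wz": 0, "claw": -1},
    {"tx": 0, "ty": 0, "tz": -4, "wx": 0, "wy": 0, "wz": 0, "claw": -1},
    {"tx": 0, "ty": 0, "tz": -3, "wx": 0, "wy": 0, "wz": 0, "claw": -1},
    {"tx": 0, "ty": 0, "tz": -2, "wx": 0, "wy": 0, "wz": 0, "claw": -1},
    {"tx": 0, "ty": 0, "tz": 0, "wx": 0, "wy": 0, "wz": 0, "claw": -1},
    {"tx": 0, "ty": 0, "tz": 0, "wx": 0, "wy": 0, "wz": 0, "claw": -1},
  ],
)

```text
clock: 16.1
tcp_pos: [0.6777, -0.0555, 0.0907]
orientation: [0.001, 0.707, 0.707, 0.0]
wrist_force: [0.3, -0.4, -0.5]
finger_gap: 0.0852
grip_force: 0.0
```

Request:
carry_out(
  moves=[
    {"tx": -0.1, "ty": 0, "tz": -2, "wx": 0, "wy": 0, "wz": 0, "claw": -1},
    {"tx": 0, "ty": 0, "tz": -2, "wx": 0, "wy": 0, "wz": 0, "claw": -1},
    {"tx": 0, "ty": 0, "tz": -1.5, "wx": 0, "wy": 0, "wz": 0, "claw": -1},
    {"tx": 0, "ty": 0, "tz": -1, "wx": 0, "wy": 0, "wz": 0, "claw": -1},
    {"tx": 0, "ty": 0, "tz": 0, "wx": 0, "wy": 0, "wz": 0, "claw": -1},
    {"tx": 0, "ty": 0, "tz": 0, "wx": 0, "wy": 0, "wz": 0, "claw": -1},
  ],
  newtons=35,
)

```text
clock: 16.85
tcp_pos: [0.6768, -0.056, 0.025]
orientation: [0.0, 0.707, 0.707, 0.0]
wrist_force: [0.1, 0.4, 0.1]
finger_gap: 0.0855
grip_force: 0.0
```

Request:
carry_out(
  moves=[
    {"tx": 0, "ty": 0, "tz": 0, "wx": 0, "wy": 0, "wz": 0, "claw": -0.5},
    {"tx": 0, "ty": 0, "tz": 0, "wx": 0, "wy": 0, "wz": 0, "claw": -0.2},
    {"tx": 0, "ty": 0, "tz": 0, "wx": 0, "wy": 0, "wz": 0, "claw": 1},
    {"tx": 0, "ty": 0, "tz": 0, "wx": 0, "wy": 0, "wz": 0, "claw": 1},
    {"tx": 0, "ty": 0, "tz": 0, "wx": 0, "wy": 0, "wz": 0, "claw": 1},
  ],
  newtons=35,
)

```text
clock: 17.48
tcp_pos: [0.6769, -0.0561, 0.0253]
orientation: [0.001, 0.707, 0.707, 0.0]
wrist_force: [-0.6, -0.0, 5.8]
finger_gap: 0.057
grip_force: 38.0
```

Request:
carry_out(
  moves=[
    {"tx": 0, "ty": 0, "tz": 0.5, "wx": 0, "wy": 0, "wz": 0, "claw": 1},
    {"tx": 0, "ty": 0, "tz": 1.5, "wx": 0, "wy": 0, "wz": 0, "claw": 1},
    {"tx": 0, "ty": 0, "tz": 3, "wx": 0, "wy": 0, "wz": 0, "claw": 1},
    {"tx": 0, "ty": 0, "tz": 4, "wx": 0, "wy": 0, "wz": 0, "claw": 1},
    {"tx": 0, "ty": 0, "tz": 4, "wx": 0, "wy": 0, "wz": 0, "claw": 1},
    {"tx": -1, "ty": 0, "tz": 3, "wx": 0, "wy": 0, "wz": 0, "claw": 1},
    {"tx": -3, "ty": -1, "tz": 1, "wx": 0, "wy": 0, "wz": 0, "claw": 1},
    {"tx": -4, "ty": -3, "tz": 0, "wx": 0, "wy": 0, "wz": 0, "claw": 1},
  ],
)

```text
clock: 18.48
tcp_pos: [0.5967, -0.0955, 0.1964]
orientation: [0.002, 0.706, 0.708, 0.001]
wrist_force: [0.5, -1.3, -2.1]
finger_gap: 0.0572
grip_force: 37.8
```

Request:
carry_out(
  moves=[
    {"tx": -4, "ty": -4, "tz": 0, "wx": 0, "wy": 0, "wz": 0, "claw": 1},
    {"tx": -3, "ty": -5, "tz": 0, "wx": 0, "wy": 0, "wz": 0, "claw": 1},
    {"tx": -2, "ty": -5, "tz": 0, "wx": 0, "wy": 0, "wz": 0, "claw": 1},
    {"tx": -1, "ty": -4, "tz": 0, "wx": 0, "wy": 0, "wz": 0, "claw": 1},
    {"tx": -1, "ty": -3, "tz": 0, "wx": 0, "wy": 0, "wz": 0, "claw": 1},
    {"tx": 0, "ty": -1.5, "tz": 0, "wx": 0, "wy": 0, "wz": 0, "claw": 1},
    {"tx": 0, "ty": 0, "tz": 0, "wx": 0, "wy": 0, "wz": 0, "claw": 1},
    {"tx": 0, "ty": 0, "tz": 0, "wx": 0, "wy": 0, "wz": 0, "claw": 1},
  ],
)

```text
clock: 19.48
tcp_pos: [0.4865, -0.3198, 0.1943]
orientation: [-0.0, 0.707, 0.708, 0.0]
wrist_force: [0.4, -0.1, -1.8]
finger_gap: 0.0573
grip_force: 37.8
```

```bash
python3 look.py pics/w3.png
```

```text
tcp [ 0.4865 -0.3198  0.1943] t 19.475
cg 1598 [ 15. 376.] z 0.0111 [ 130.2 -562.9] [100.  50.] 74.2
disc 316 [469.  92.] z 0.008 [ 636.4 -238.6] [26. 70.] 0.7
disc 1876 [523.  91.] z 0.008 [ 682.4 -238. ] [35. 61.] 2.4
disc 6765 [313. 171.] z 0.008 [ 485.3 -316.2] [108.  87.] 0.8
mug 2386 [552.  88.] z 0.0745 [ 661.1 -238.8] [77. 75.] 13.5
rem 357 [473.  92.] z 0.0181 [ 635.9 -238.9] [27. 70.] 1.2
rem 550 [539.  90.] z 0.0181 [ 687.  -237.7] [27. 64.] 1.4
```

View pics/w3.png

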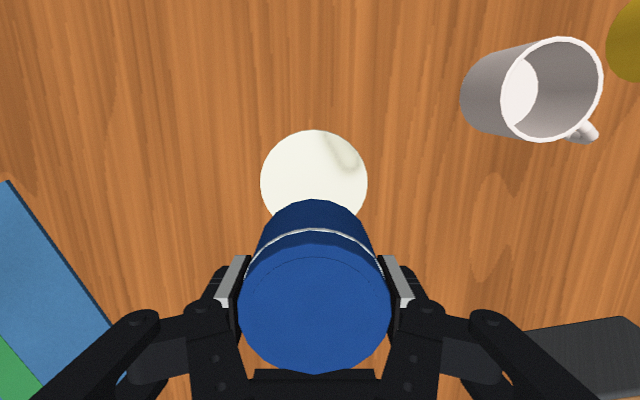

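The tin is held level (top at (314,310)), and the disc is partly hidden below it, with its upper edge at (313,130). I'll fit a circle to the visible rim.

```bash
python3 - <<'E'
from workcell import env, read_camera
from h import *
from scipy.optimize import least_squares as ls
s=env.get_state();c=read_camera("wrist");T=wT(s,c)
m=mask(c,0,180,0,100,s1=60,box=(240,110,390,225))
cn=max(cv2.findContours(m,0,1)[0],key=cv2.contourArea)[:,0]
cn=cn[cn[:,1]<192];W=plane(c,cn,.008,T)[:,:2]*1000
f=lambda p:np.hypot(*(W-p[:2]).T)-p[2]
r=ls(f,[485,-325,55],loss="soft_l1");print("disc",r.x,np.std(r.fun))
m=mask(c,100,125,100,40,box=(225,190,405,380));P=cloud(c,T);k=(m>0)&(abs(P[...,2]-.232)<.004);print("tin z",np.median(P[k],0))
cn=max(cv2.findContours(k.astype(np.uint8),0,1)[0],key=cv2.contourArea)[:,0];cn=cn[cn[:,1]<345]
z=np.median(P[k][:,2]);W=plane(c,cn,z,T)[:,:2]*1000
print("tin",ls(f,[485,-320,29],loss="soft_l1").x,s["tcp_pos"])
E
```

```text
disc [ 485.84262702 -326.70304677   53.98891195] 0.28677864568826483
tin z [ 0.48660027 -0.31573245  0.23246979]
tin [ 486.55273587 -317.45815401   28.27629854] [ 0.48659836 -0.31963159  0.19436341]
```

Request:
carry_out(
  moves=[
    {"tx": -0.1, "ty": -0.7, "tz": -2, "wx": 0, "wy": 0, "wz": 0, "claw": 1},
    {"tx": 0, "ty": 0, "tz": -4, "wx": 0, "wy": 0, "wz": 0, "claw": 1},
    {"tx": 0, "ty": 0, "tz": -4, "wx": 0, "wy": 0, "wz": 0, "claw": 1},
    {"tx": 0, "ty": 0, "tz": -3, "wx": 0, "wy": 0, "wz": 0, "claw": 1},
    {"tx": 0, "ty": 0, "tz": -2, "wx": 0, "wy": 0, "wz": 0, "claw": 1},
    {"tx": 0, "ty": 0, "tz": -1, "wx": 0, "wy": 0, "wz": 0, "claw": 1},
    {"tx": 0, "ty": 0, "tz": -0.5, "wx": 0, "wy": 0, "wz": 0, "claw": 1},
    {"tx": 0, "ty": 0, "tz": 0, "wx": 0, "wy": 0, "wz": 0, "claw": 1},
  ],
)

```text
clock: 20.58
tcp_pos: [0.4856, -0.3279, 0.0298]
orientation: [0.0, 0.707, 0.707, 0.0]
wrist_force: [-0.1, 0.0, -1.3]
finger_gap: 0.0574
grip_force: 37.8
```

Request:
carry_out(
  moves=[
    {"tx": 0, "ty": 0, "tz": -0.1, "wx": 0, "wy": 0, "wz": 0, "claw": 1},
    {"tx": 0, "ty": 0, "tz": 0, "wx": 0, "wy": 0, "wz": 0, "claw": 1},
  ],
)

```text
clock: 20.82
tcp_pos: [0.4855, -0.3282, 0.0289]
orientation: [0.001, 0.707, 0.707, 0.0]
wrist_force: [0.7, 0.2, -1.3]
finger_gap: 0.0572
grip_force: 37.8
```

Request:
carry_out(
  moves=[
    {"tx": 0, "ty": 0.1, "tz": -0.1, "wx": 0, "wy": 0, "wz": 0, "claw": 1},
    {"tx": 0, "ty": 0, "tz": -0.1, "wx": 0, "wy": 0, "wz": 0, "claw": 1},
    {"tx": 0, "ty": 0, "tz": -0.1, "wx": 0, "wy": 0, "wz": 0, "claw": 1},
    {"tx": 0, "ty": 0, "tz": 0, "wx": 0, "wy": 0, "wz": 0, "claw": 1},
  ],
)

```text
clock: 21.32
tcp_pos: [0.4852, -0.3269, 0.0253]
orientation: [0.0, 0.707, 0.707, 0.0]
wrist_force: [-0.1, 0.1, -2.1]
finger_gap: 0.0576
grip_force: 37.8
```

Request:
carry_out(
  moves=[
    {"tx": 0, "ty": 0, "tz": -0.1, "wx": 0, "wy": 0, "wz": 0, "claw": 1},
    {"tx": 0, "ty": 0, "tz": 0, "wx": 0, "wy": 0, "wz": 0, "claw": 1},
  ],
)

```text
clock: 21.58
tcp_pos: [0.4852, -0.327, 0.0253]
orientation: [0.0, 0.707, 0.707, -0.0]
wrist_force: [-2.3, 2.2, 6.9]
finger_gap: 0.0573
grip_force: 38.4
```

Request:
carry_out(
  moves=[
    {"tx": 0, "ty": 0, "tz": 0, "wx": 0, "wy": 0, "wz": 0, "claw": -0.4},
    {"tx": 0, "ty": 0, "tz": 0, "wx": 0, "wy": 0, "wz": 0, "claw": -0.7},
    {"tx": 0, "ty": 0, "tz": 0, "wx": 0, "wy": 0, "wz": 0, "claw": -1},
    {"tx": 0, "ty": 0, "tz": 0, "wx": 0, "wy": 0, "wz": 0, "claw": -1},
    {"tx": 0, "ty": 0, "tz": 1, "wx": 0, "wy": 0, "wz": 0, "claw": -1},
    {"tx": 0, "ty": 0, "tz": 3, "wx": 0, "wy": 0, "wz": 0, "claw": -1},
    {"tx": 0, "ty": 0, "tz": 4, "wx": 0, "wy": 0, "wz": 0, "claw": -1},
    {"tx": 0, "ty": 0, "tz": 5, "wx": 0, "wy": 0, "wz": 0, "claw": -1},
  ],
)

```text
clock: 22.58
tcp_pos: [0.4847, -0.3265, 0.1554]
orientation: [-0.001, 0.707, 0.707, -0.0]
wrist_force: [0.5, -0.0, -1.1]
finger_gap: 0.0853
grip_force: 0.0
```

Request:
carry_out(
  moves=[
    {"tx": 0, "ty": 0, "tz": 5, "wx": 0, "wy": 0, "wz": 0, "claw": -1},
    {"tx": 0, "ty": 0, "tz": 4, "wx": 0, "wy": 0, "wz": 0, "claw": -1},
    {"tx": 0, "ty": 0, "tz": 0, "wx": 0, "wy": 0, "wz": 0, "claw": -1},
    {"tx": 0, "ty": 0, "tz": 0, "wx": 0, "wy": 0, "wz": 0, "claw": -1},
  ],
)

```text
clock: 23.08
tcp_pos: [0.4851, -0.3268, 0.2444]
orientation: [0.0, 0.707, 0.707, 0.0]
wrist_force: [0.9, 0.1, -0.2]
finger_gap: 0.0855
grip_force: 0.0
```

```bash
python3 look.py pics/w4.png
```

```text
tcp [ 0.4851 -0.3268  0.2444] t 23.075
cg 2713 [ 22. 317.] z 0.011 [  92.7 -522.6] [ 61. 140.] 23.1
blue.063 2485 [314. 177.] z 0.0635 [ 485.1 -325.7] [56. 56.] 0.0
disc 1714 [495.  84.] z 0.0079 [ 679.5 -237. ] [39. 64.] 8.4
disc 196 [449.  88.] z 0.0079 [ 634.6 -242.1] [21. 67.] 7.7
disc 4081 [315. 159.] z 0.0079 [ 485.7 -327. ] [108. 109.] 0.0
mug 1641 [517.  81.] z 0.0746 [ 661.3 -238.5] [77. 75.] 7.6
rem 233 [454.  86.] z 0.018 [ 636.  -239.8] [26. 70.] 3.1
rem 388 [510.  83.] z 0.018 [ 685.6 -237.4] [29. 66.] 2.8
```

Request:
carry_out(
  moves=[
    {"tx": 0, "ty": 3, "tz": 0, "wx": 0, "wy": 0, "wz": 0, "claw": -1},
    {"tx": 0, "ty": 6, "tz": 0, "wx": 0, "wy": 0, "wz": 0, "claw": -1},
    {"tx": 0, "ty": 6, "tz": 0, "wx": 0, "wy": 0, "wz": 0, "claw": -1},
    {"tx": 0, "ty": 6, "tz": 0, "wx": 0, "wy": 0, "wz": 0, "claw": -1},
    {"tx": 0, "ty": 6, "tz": 0, "wx": 0, "wy": 0, "wz": 0, "claw": -1},
    {"tx": 0, "ty": 6, "tz": 0, "wx": 0, "wy": 0, "wz": 0, "claw": -1},
    {"tx": 0, "ty": 6, "tz": 0, "wx": 0, "wy": 0, "wz": 0, "claw": -1},
    {"tx": 0, "ty": 6, "tz": 0, "wx": 0, "wy": 0, "wz": 0, "claw": -1},
  ],
)

```text
clock: 24.12
tcp_pos: [0.4841, 0.1249, 0.2429]
orientation: [-0.001, 0.707, 0.707, -0.001]
wrist_force: [1.6, 0.1, 0.7]
finger_gap: 0.0856
grip_force: 0.0
```

Request:
carry_out(
  moves=[
    {"tx": 0, "ty": 5, "tz": 0, "wx": 0, "wy": 0, "wz": 0, "claw": -1},
    {"tx": 0, "ty": 4, "tz": 0, "wx": 0, "wy": 0, "wz": 0, "claw": -1},
    {"tx": 0, "ty": 2, "tz": 0, "wx": 0, "wy": 0, "wz": 0, "claw": -1},
    {"tx": 0, "ty": 0, "tz": 0, "wx": 0, "wy": 0, "wz": 0, "claw": -1},
    {"tx": 0, "ty": 0, "tz": 0, "wx": 0, "wy": 0, "wz": 0, "claw": -1},
  ],
)

```text
clock: 24.75
tcp_pos: [0.485, 0.2321, 0.2438]
orientation: [-0.0, 0.707, 0.707, -0.001]
wrist_force: [0.1, -0.3, 0.7]
finger_gap: 0.0854
grip_force: 0.0
```

```bash
python3 look.py pics/w5.png
```

```text
tcp [0.485  0.2321 0.2438] t 24.75
gcap0.188 1866 [304. 155.] z 0.1881 [479.  275.7] [29. 29.] 0.0
acap0.188 1478 [600. 199.] z 0.187 [664.5 245.8] [48. 29.] 78.7
acap0.197 959 [611. 205.] z 0.1968 [662.7 245.6] [40. 20.] 80.2
cg 2033 [398. 358.] z 0.0121 [603.8 -39.1] [80. 71.] 82.8
ca 250 [459. 148.] z 0.0121 [652.1 251.4] [78. 30.] 70.2
ca 1445 [400. 311.] z 0.0121 [607.5  44.7] [79. 58.] 82.9
red 152 [502. 324.] z 0.063 [699.3  61.8] [10. 41.] 49.4
disc 9081 [306.  81.] z 0.0038 [477.2 318.9] [170. 147.] 87.9
disc 196 [633. 150.] z 0.0038 [846.9 253.3] [14. 38.] 50.9
disc 1991 [582. 278.] z 0.0038 [846.5  91. ] [85. 95.] 0.1
disc 559 [ 22. 311.] z 0.0038 [96.3 25.4] [ 32. 117.] 11.0
rem 486 [600. 266.] z 0.0178 [839.9 103.8] [72. 33.] 80.2
rem 2769 [269. 319.] z 0.0178 [426.   35.9] [151.  44.] 84.0
rem 1381 [ 17. 333.] z 0.0178 [92.8 16.7] [116.  47.] 88.5
rem 155 [  9. 382.] z 0.0178 [ 58.3 -67.4] [70. 12.] 44.9
```

Request:
carry_out(
  moves=[
    {"tx": -0.3, "ty": 2.3, "tz": 0, "wx": 0, "wy": 0, "wz": 0, "claw": -1},
    {"tx": -0.3, "ty": 2.2, "tz": 0, "wx": 0, "wy": 0, "wz": 0, "claw": -1},
    {"tx": 0, "ty": 0, "tz": -2, "wx": 0, "wy": 0, "wz": 0, "claw": -1},
    {"tx": 0, "ty": 0, "tz": -2.5, "wx": 0, "wy": 0, "wz": 0, "claw": -1},
    {"tx": 0, "ty": 0, "tz": -2.5, "wx": 0, "wy": 0, "wz": 0, "claw": -1},
    {"tx": 0, "ty": 0, "tz": -2, "wx": 0, "wy": 0, "wz": 0, "claw": -1},
    {"tx": 0, "ty": 0, "tz": -0.9, "wx": 0, "wy": 0, "wz": 0, "claw": -1},
    {"tx": 0, "ty": 0, "tz": 0, "wx": 0, "wy": 0, "wz": 0, "claw": -1},
  ],
  newtons=40,
)

```text
clock: 25.8
tcp_pos: [0.4792, 0.2772, 0.1451]
orientation: [-0.0, 0.708, 0.707, -0.0]
wrist_force: [-0.6, 0.7, -0.1]
finger_gap: 0.0854
grip_force: 0.0
```

Request:
carry_out(
  moves=[
    {"tx": 0, "ty": 0, "tz": 0, "wx": 0, "wy": 0, "wz": 0, "claw": 0},
    {"tx": 0, "ty": 0, "tz": 0, "wx": 0, "wy": 0, "wz": 0, "claw": 0.3},
    {"tx": 0, "ty": 0, "tz": 0, "wx": 0, "wy": 0, "wz": 0, "claw": 1},
    {"tx": 0, "ty": 0, "tz": 0, "wx": 0, "wy": 0, "wz": 0, "claw": 1},
    {"tx": 0, "ty": 0, "tz": 0, "wx": 0, "wy": 0, "wz": 0, "claw": 1},
  ],
)

```text
clock: 26.42
tcp_pos: [0.4796, 0.2783, 0.146]
orientation: [0.0, 0.707, 0.707, 0.001]
wrist_force: [-0.7, 0.8, 4.9]
finger_gap: 0.0291
grip_force: 40.2
```

Request:
carry_out(
  moves=[
    {"tx": 0, "ty": 0, "tz": 0.5, "wx": 0, "wy": 0, "wz": 0, "claw": 1},
    {"tx": 0, "ty": 0, "tz": 1.5, "wx": 0, "wy": 0, "wz": 0, "claw": 1},
    {"tx": 0, "ty": 0, "tz": 2.5, "wx": 0, "wy": 0, "wz": 0, "claw": 1},
    {"tx": 0, "ty": -1, "tz": 2, "wx": 0, "wy": 0, "wz": 0, "claw": 1},
    {"tx": 0, "ty": -3, "tz": 0.5, "wx": 0, "wy": 0, "wz": 0, "claw": 1},
    {"tx": 1, "ty": -4, "tz": 0, "wx": 0, "wy": 0, "wz": 0, "claw": 1},
    {"tx": 2, "ty": -5, "tz": 0, "wx": 0, "wy": 0, "wz": 0, "claw": 1},
    {"tx": 2, "ty": -5, "tz": 0, "wx": 0, "wy": 0, "wz": 0, "claw": 1},
  ],
)

```text
clock: 27.42
tcp_pos: [0.5296, 0.0968, 0.2162]
orientation: [0.0, 0.707, 0.707, 0.0]
wrist_force: [0.6, 0.0, -2.6]
finger_gap: 0.0293
grip_force: 40.0
```

Request:
carry_out(
  moves=[
    {"tx": 2, "ty": -5, "tz": 0, "wx": 0, "wy": 0, "wz": 0, "claw": 1},
    {"tx": 2, "ty": -4, "tz": 0, "wx": 0, "wy": 0, "wz": 0, "claw": 1},
    {"tx": 2, "ty": -3, "tz": 0, "wx": 0, "wy": 0, "wz": 0, "claw": 1},
    {"tx": 1.5, "ty": -1.5, "tz": 0, "wx": 0, "wy": 0, "wz": 0, "claw": 1},
    {"tx": 0, "ty": 0, "tz": 0, "wx": 0, "wy": 0, "wz": 0, "claw": 1},
    {"tx": 0, "ty": 0, "tz": 0, "wx": 0, "wy": 0, "wz": 0, "claw": 1},
  ],
)

```text
clock: 28.18
tcp_pos: [0.6036, -0.0364, 0.2154]
orientation: [-0.0, 0.707, 0.707, -0.0]
wrist_force: [0.1, -0.4, -2.4]
finger_gap: 0.0292
grip_force: 40.1
```

Adjust +0.4, −0.4 and lower: .2154 → about .157, then creep.

Request:
carry_out(
  moves=[
    {"tx": 0.4, "ty": -0.4, "tz": 0, "wx": 0, "wy": 0, "wz": 0, "claw": 1},
    {"tx": 0, "ty": 0, "tz": -1, "wx": 0, "wy": 0, "wz": 0, "claw": 1},
    {"tx": 0, "ty": 0, "tz": -2, "wx": 0, "wy": 0, "wz": 0, "claw": 1},
    {"tx": 0, "ty": 0, "tz": -1.5, "wx": 0, "wy": 0, "wz": 0, "claw": 1},
    {"tx": 0, "ty": 0, "tz": -0.8, "wx": 0, "wy": 0, "wz": 0, "claw": 1},
    {"tx": 0, "ty": 0, "tz": -0.4, "wx": 0, "wy": 0, "wz": 0, "claw": 1},
    {"tx": 0, "ty": 0, "tz": 0, "wx": 0, "wy": 0, "wz": 0, "claw": 1},
    {"tx": 0, "ty": 0, "tz": 0, "wx": 0, "wy": 0, "wz": 0, "claw": 1},
  ],
)

```text
clock: 29.18
tcp_pos: [0.6086, -0.041, 0.1589]
orientation: [0.0, 0.707, 0.707, 0.0]
wrist_force: [-0.4, -0.5, -2.6]
finger_gap: 0.0288
grip_force: 40.1
```

Request:
carry_out(
  moves=[
    {"tx": 0, "ty": 0.1, "tz": -0.2, "wx": 0, "wy": 0, "wz": 0, "claw": 1},
    {"tx": 0, "ty": 0, "tz": -0.1, "wx": 0, "wy": 0, "wz": 0, "claw": 1},
    {"tx": 0, "ty": 0, "tz": -0.1, "wx": 0, "wy": 0, "wz": 0, "claw": 1},
    {"tx": 0, "ty": 0, "tz": 0, "wx": 0, "wy": 0, "wz": 0, "claw": 1},
  ],
)

```text
clock: 29.68
tcp_pos: [0.6083, -0.0399, 0.155]
orientation: [0.0, 0.707, 0.707, 0.0]
wrist_force: [-1.7, 0.1, 3.2]
finger_gap: 0.0289
grip_force: 40.6
```

Contact. Release, rise, and go back to the amber bottle.

Request:
carry_out(
  moves=[
    {"tx": 0, "ty": 0, "tz": 0, "wx": 0, "wy": 0, "wz": 0, "claw": 0.2},
    {"tx": 0, "ty": 0, "tz": 0, "wx": 0, "wy": 0, "wz": 0, "claw": 0},
    {"tx": 0, "ty": 0, "tz": 0, "wx": 0, "wy": 0, "wz": 0, "claw": -0.4},
    {"tx": 0, "ty": 0, "tz": 0, "wx": 0, "wy": 0, "wz": 0, "claw": -1},
    {"tx": 0, "ty": 0, "tz": 0, "wx": 0, "wy": 0, "wz": 0, "claw": -1},
    {"tx": 0, "ty": 0, "tz": 1, "wx": 0, "wy": 0, "wz": 0, "claw": -1},
    {"tx": 0, "ty": 0, "tz": 3, "wx": 0, "wy": 0, "wz": 0, "claw": -1},
    {"tx": 0, "ty": 0, "tz": 4, "wx": 0, "wy": 0, "wz": 0, "claw": -1},
  ],
)

```text
clock: 30.68
tcp_pos: [0.6076, -0.0398, 0.2349]
orientation: [-0.001, 0.707, 0.707, -0.0]
wrist_force: [1.0, -0.1, -0.1]
finger_gap: 0.0855
grip_force: 0.0
```

Request:
carry_out(
  moves=[
    {"tx": -2, "ty": 2, "tz": 1, "wx": 0, "wy": 0, "wz": 0, "claw": -1},
    {"tx": -3, "ty": 4, "tz": 0, "wx": 0, "wy": 0, "wz": 0, "claw": -1},
    {"tx": -3, "ty": 6, "tz": 0, "wx": 0, "wy": 0, "wz": 0, "claw": -1},
    {"tx": -3, "ty": 6, "tz": 0, "wx": 0, "wy": 0, "wz": 0, "claw": -1},
    {"tx": -2, "ty": 6, "tz": 0, "wx": 0, "wy": 0, "wz": 0, "claw": -1},
    {"tx": 0, "ty": 6, "tz": 0, "wx": 0, "wy": 0, "wz": 0, "claw": -1},
    {"tx": 0, "ty": 5, "tz": 0, "wx": 0, "wy": 0, "wz": 0, "claw": -1},
    {"tx": 0, "ty": 3, "tz": 0, "wx": 0, "wy": 0, "wz": 0, "claw": -1},
  ],
)

```text
clock: 31.68
tcp_pos: [0.4822, 0.3338, 0.2452]
orientation: [0.0, 0.706, 0.708, 0.001]
wrist_force: [0.9, 0.7, 0.4]
finger_gap: 0.0855
grip_force: 0.0
```

Request:
carry_out(
  moves=[
    {"tx": 0, "ty": 0, "tz": 0, "wx": 0, "wy": 0, "wz": 0, "claw": -1},
    {"tx": 0, "ty": 0, "tz": 0, "wx": 0, "wy": 0, "wz": 0, "claw": -1},
  ],
)

```text
clock: 31.92
tcp_pos: [0.4825, 0.3308, 0.2447]
orientation: [0.0, 0.707, 0.707, -0.0]
wrist_force: [-0.1, -0.0, 0.0]
finger_gap: 0.0856
grip_force: 0.0
```

```bash
python3 look.py pics/w6.png
```

```text
tcp [0.4825 0.3308 0.2447] t 31.925
acap0.188 1844 [308. 156.] z 0.188 [478.9 373.7] [29. 29.] 45.9
acap0.188 810 [580. 317.] z 0.188 [671.5 260.3] [42. 21.] 18.6
acap0.197 584 [591. 327.] z 0.197 [673.  259.2] [38. 17.] 18.9
ca 277 [457. 222.] z 0.0121 [658.3 260.1] [79. 33.] 48.4
ca 1340 [401. 363.] z 0.0121 [600.2  57. ] [76. 55.] 63.8
disc 9653 [309. 168.] z 0.0037 [477.5 328.4] [186. 147.] 87.9
disc 1951 [602. 242.] z 0.0037 [844.7 224.5] [81. 73.] 0.0
disc 409 [625. 311.] z 0.0037 [895.7 137.9] [20. 81.] 56.1
disc 338 [ 18. 347.] z 0.0037 [72.  78.7] [21. 54.] 46.4
rem 501 [613. 262.] z 0.0174 [852.2 205.3] [78. 37.] 79.4
rem 757 [275. 348.] z 0.0174 [430.7  81.1] [63. 44.] 84.0
rem 667 [ 12. 361.] z 0.0174 [63.7 64. ] [55. 47.] 45.5
```

Amber is at (478.9, 373.4) mm: move −0.35, +4.25, then down 9.9 cm.

Request:
carry_out(
  moves=[
    {"tx": -0.2, "ty": 2.1, "tz": 0, "wx": 0, "wy": 0, "wz": 0, "claw": -1},
    {"tx": -0.2, "ty": 2.1, "tz": 0, "wx": 0, "wy": 0, "wz": 0, "claw": -1},
    {"tx": 0, "ty": 0, "tz": -2, "wx": 0, "wy": 0, "wz": 0, "claw": -1},
    {"tx": 0, "ty": 0, "tz": -2.5, "wx": 0, "wy": 0, "wz": 0, "claw": -1},
    {"tx": 0, "ty": 0, "tz": -2.5, "wx": 0, "wy": 0, "wz": 0, "claw": -1},
    {"tx": 0, "ty": 0, "tz": -2, "wx": 0, "wy": 0, "wz": 0, "claw": -1},
    {"tx": 0, "ty": 0, "tz": -1, "wx": 0, "wy": 0, "wz": 0, "claw": -1},
    {"tx": 0, "ty": 0, "tz": 0, "wx": 0, "wy": 0, "wz": 0, "claw": -1},
  ],
  newtons=40,
)

```text
clock: 32.98
tcp_pos: [0.4781, 0.3735, 0.1438]
orientation: [-0.0, 0.707, 0.707, -0.001]
wrist_force: [-0.2, 0.0, 0.2]
finger_gap: 0.0855
grip_force: 0.0
```

Request:
carry_out(
  moves=[
    {"tx": 0, "ty": 0, "tz": 0, "wx": 0, "wy": 0, "wz": 0, "claw": 0},
    {"tx": 0, "ty": 0, "tz": 0, "wx": 0, "wy": 0, "wz": 0, "claw": 0.3},
    {"tx": 0, "ty": 0, "tz": 0, "wx": 0, "wy": 0, "wz": 0, "claw": 1},
    {"tx": 0, "ty": 0, "tz": 0, "wx": 0, "wy": 0, "wz": 0, "claw": 1},
    {"tx": 0, "ty": 0, "tz": 0, "wx": 0, "wy": 0, "wz": 0, "claw": 1},
  ],
)

```text
clock: 33.6
tcp_pos: [0.4791, 0.3734, 0.1451]
orientation: [0.0, 0.707, 0.707, 0.001]
wrist_force: [0.5, 0.0, 4.1]
finger_gap: 0.0291
grip_force: 40.1
```

Request:
carry_out(
  moves=[
    {"tx": 0, "ty": 0, "tz": 0.5, "wx": 0, "wy": 0, "wz": 0, "claw": 1},
    {"tx": 0, "ty": 0, "tz": 1.5, "wx": 0, "wy": 0, "wz": 0, "claw": 1},
    {"tx": 0, "ty": 0, "tz": 2.5, "wx": 0, "wy": 0, "wz": 0, "claw": 1},
    {"tx": 0, "ty": -1, "tz": 2, "wx": 0, "wy": 0, "wz": 0, "claw": 1},
    {"tx": 0, "ty": -3, "tz": 0.5, "wx": 0, "wy": 0, "wz": 0, "claw": 1},
    {"tx": 0, "ty": -5, "tz": 0, "wx": 0, "wy": 0, "wz": 0, "claw": 1},
    {"tx": 1, "ty": -5, "tz": 0, "wx": 0, "wy": 0, "wz": 0, "claw": 1},
    {"tx": 2, "ty": -5, "tz": 0, "wx": 0, "wy": 0, "wz": 0, "claw": 1},
  ],
)

```text
clock: 34.6
tcp_pos: [0.5081, 0.182, 0.2153]
orientation: [0.0, 0.707, 0.708, 0.0]
wrist_force: [1.1, 1.0, -2.1]
finger_gap: 0.0292
grip_force: 40.0
```

Request:
carry_out(
  moves=[
    {"tx": 2.5, "ty": -5, "tz": 0, "wx": 0, "wy": 0, "wz": 0, "claw": 1},
    {"tx": 3, "ty": -4, "tz": 0, "wx": 0, "wy": 0, "wz": 0, "claw": 1},
    {"tx": 3, "ty": -3, "tz": 0, "wx": 0, "wy": 0, "wz": 0, "claw": 1},
    {"tx": 2, "ty": -2, "tz": 0, "wx": 0, "wy": 0, "wz": 0, "claw": 1},
    {"tx": 0, "ty": 0, "tz": 0, "wx": 0, "wy": 0, "wz": 0, "claw": 1},
    {"tx": 0, "ty": 0, "tz": 0, "wx": 0, "wy": 0, "wz": 0, "claw": 1},
  ],
)

```text
clock: 35.35
tcp_pos: [0.613, 0.0435, 0.2145]
orientation: [-0.0, 0.707, 0.707, -0.0]
wrist_force: [-0.4, 0.2, -3.1]
finger_gap: 0.0293
grip_force: 40.2
```

Request:
carry_out(
  moves=[
    {"tx": 0.5, "ty": -0.1, "tz": 0, "wx": 0, "wy": 0, "wz": 0, "claw": 1},
    {"tx": 0, "ty": 0, "tz": -1, "wx": 0, "wy": 0, "wz": 0, "claw": 1},
    {"tx": 0, "ty": 0, "tz": -2, "wx": 0, "wy": 0, "wz": 0, "claw": 1},
    {"tx": 0, "ty": 0, "tz": -1.5, "wx": 0, "wy": 0, "wz": 0, "claw": 1},
    {"tx": 0, "ty": 0, "tz": -0.8, "wx": 0, "wy": 0, "wz": 0, "claw": 1},
    {"tx": 0, "ty": 0, "tz": -0.4, "wx": 0, "wy": 0, "wz": 0, "claw": 1},
    {"tx": 0, "ty": 0, "tz": 0, "wx": 0, "wy": 0, "wz": 0, "claw": 1},
    {"tx": 0, "ty": 0, "tz": 0, "wx": 0, "wy": 0, "wz": 0, "claw": 1},
  ],
)

```text
clock: 36.35
tcp_pos: [0.619, 0.0421, 0.158]
orientation: [0.0, 0.707, 0.707, 0.0]
wrist_force: [0.3, 0.5, -1.6]
finger_gap: 0.029
grip_force: 40.2
```

Request:
carry_out(
  moves=[
    {"tx": 0, "ty": 0, "tz": -0.1, "wx": 0, "wy": 0, "wz": 0, "claw": 1},
    {"tx": 0, "ty": 0, "tz": -0.1, "wx": 0, "wy": 0, "wz": 0, "claw": 1},
    {"tx": 0, "ty": 0, "tz": -0.1, "wx": 0, "wy": 0, "wz": 0, "claw": 1},
    {"tx": 0, "ty": 0, "tz": 0, "wx": 0, "wy": 0, "wz": 0, "claw": 1},
  ],
)

```text
clock: 36.85
tcp_pos: [0.6184, 0.0422, 0.1542]
orientation: [-0.0, 0.707, 0.707, -0.0]
wrist_force: [-0.2, 0.7, -1.7]
finger_gap: 0.0292
grip_force: 40.2
```

Request:
carry_out(
  moves=[
    {"tx": 0, "ty": 0, "tz": -0.1, "wx": 0, "wy": 0, "wz": 0, "claw": 1},
    {"tx": 0, "ty": 0, "tz": 0, "wx": 0, "wy": 0, "wz": 0, "claw": 1},
  ],
)

```text
clock: 37.1
tcp_pos: [0.6187, 0.0421, 0.1541]
orientation: [0.0, 0.707, 0.707, 0.0]
wrist_force: [-1.6, -0.3, 3.9]
finger_gap: 0.0293
grip_force: 40.7
```

Release, rise, and back off to check.

Request:
carry_out(
  moves=[
    {"tx": 0, "ty": 0, "tz": 0, "wx": 0, "wy": 0, "wz": 0, "claw": 0.2},
    {"tx": 0, "ty": 0, "tz": 0, "wx": 0, "wy": 0, "wz": 0, "claw": 0},
    {"tx": 0, "ty": 0, "tz": 0, "wx": 0, "wy": 0, "wz": 0, "claw": -0.4},
    {"tx": 0, "ty": 0, "tz": 0, "wx": 0, "wy": 0, "wz": 0, "claw": -1},
    {"tx": 0, "ty": 0, "tz": 0, "wx": 0, "wy": 0, "wz": 0, "claw": -1},
    {"tx": 0, "ty": 0, "tz": 1, "wx": 0, "wy": 0, "wz": 0, "claw": -1},
    {"tx": 0, "ty": 0, "tz": 3, "wx": 0, "wy": 0, "wz": 0, "claw": -1},
    {"tx": 0, "ty": 0, "tz": 4, "wx": 0, "wy": 0, "wz": 0, "claw": -1},
  ],
)

```text
clock: 38.1
tcp_pos: [0.618, 0.0422, 0.2339]
orientation: [-0.001, 0.707, 0.707, -0.001]
wrist_force: [0.5, 0.3, 0.6]
finger_gap: 0.0855
grip_force: 0.0
```

Request:
carry_out(
  moves=[
    {"tx": -1, "ty": -1, "tz": 1, "wx": 0, "wy": 0, "wz": 0, "claw": -1},
    {"tx": -2, "ty": -2, "tz": 1, "wx": 0, "wy": 0, "wz": 0, "claw": -1},
    {"tx": -3, "ty": -2, "tz": 0, "wx": 0, "wy": 0, "wz": 0, "claw": -1},
    {"tx": -2, "ty": -2, "tz": 0, "wx": 0, "wy": 0, "wz": 0, "claw": -1},
    {"tx": 0, "ty": 0, "tz": 0, "wx": 0, "wy": 0, "wz": 0, "claw": -1},
    {"tx": 0, "ty": 0, "tz": 0, "wx": 0, "wy": 0, "wz": 0, "claw": -1},
  ],
)

```text
clock: 38.85
tcp_pos: [0.5387, -0.0279, 0.2533]
orientation: [0.0, 0.707, 0.707, 0.0]
wrist_force: [-0.2, -0.8, -0.9]
finger_gap: 0.0853
grip_force: 0.0
```

```bash
python3 look.py pics/w7.png; python3 - <<'E'
from workcell import read_camera
import cv2
cv2.imwrite("pics/s3.png",read_camera("scene")["image"])
E
```

```text
tcp [ 0.5387 -0.0279  0.2533] t 38.85
gcap0.188 273 [408. 226.] z 0.1883 [603.5 -34.4] [29. 15.] 29.0
acap0.188 235 [427. 107.] z 0.1882 [608.1  42.9] [27. 11.] 83.9
gcap0.197 1527 [419. 243.] z 0.197 [607.3 -41.6] [28. 31.] 30.5
acap0.197 2191 [451. 109.] z 0.197 [617.5  42. ] [29. 30.] 69.0
cg 1827 [366. 164.] z 0.0121 [607.5 -40.6] [78. 79.] 82.9
ca 1738 [366.  99.] z 0.012 [612.5  43. ] [78. 68.] 82.9
red 1322 [481. 105.] z 0.0633 [694.7  40.3] [43. 57.] 7.2
disc 4249 [590.  60.] z 0.0049 [853.5  91.9] [ 97. 104.] 0.0
disc 218 [233. 109.] z 0.0049 [447.1  30.7] [145.   2.] 84.0
disc 179 [392. 300.] z 0.0049 [ 640.7 -214.9] [57. 18.] 41.7
disc 169 [411. 335.] z 0.0049 [ 671.8 -268.8] [36. 14.] 22.6
disc 1726 [276. 355.] z 0.0049 [ 483.9 -304.2] [109.  72.] 5.3
mug 385 [400. 348.] z 0.0744 [ 641.2 -234.1] [77. 35.] 86.8
rem 779 [604.  50.] z 0.0182 [848.4  95.6] [45. 79.] 10.4
rem 4712 [212. 114.] z 0.0182 [426.7  33.6] [148.  45.] 83.9
rem 175 [391. 306.] z 0.0182 [ 639.7 -215.5] [55. 17.] 45.1
```

View pics/s3.png

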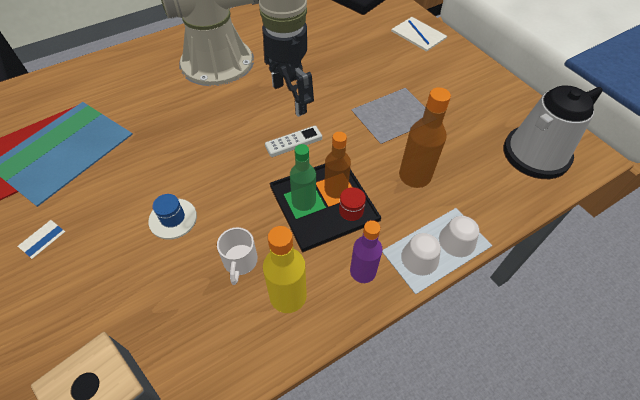

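The bottles stand upright on their own coasters (caps at (302,152) and (340,139)), the blue tin sits mid-disc at (168,211), and the red tin, mug and remote look unmoved.

```bash
python3 -c "
from workcell import env
print(env.hand_in())"
```

```text
the job is handed in; nothing more can be done
None
```

The job is handed in at about 39 s: the blue tin is on the marble disc about 1.5 mm off its middle, both bottles are upright on their own coasters within about 1 mm, and the red tin, mug and remote were not disturbed.

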